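# Unlock the spice chest and hold the latch open

## Task

Take the steel chest key out of the tool block, push it bits first down into the keyhole in the spice chest's lid, past the sticky pins, until its collar sits on the lock plate, then turn it a quarter clockwise. The latch is sprung and shuts if the key is let go, so finish with the key still gripped and held turned, ready for me to lift the lid. Leave everything else on the shelf where it stands.

Things in the scene. Friction and masses are not known exactly. Their poses are not given: they have to be found in the camera images.
- key: plain steel double-bit key, 69 mm long, about 70 g, upright and bits-down in a slot of the tool block. Origin: tip of the shank; z up along the shank; x across the two bits. Shank 9 mm diameter, end tapered over 3 mm; bits alike, 4 mm thick in y, reaching 10.5 mm from the axis in +x and -x, 3 to 11 mm above the tip; collar 24 mm diameter, 26 to 30 mm above the tip; then a 10 mm neck up to the bow.
- key_bow (a point): centre of the key's bow, the flat square head to grip, 55 mm above the tip; axes as the key's. The bow is 30 mm wide in x, 9 mm thick in y, from 41 to 69 mm above the tip, with a small window. The fingers close on its two flat faces, along the key's y.
- block: dark wooden tool block, fixed, 62 mm in x, 170 mm in y, 50 mm high; origin: centre of its underside. Three slots along y, at y = -55, 0, 55 mm, 40 mm deep, 12 by 24 mm. In each a tool stands, shank down, collar on the block's top: key, brush, tamper in any order. The key's x lies along the block's +y, so the bow is gripped along the block's x. It lifts straight out (26 mm to clear).
- chest: wooden spice chest, fixed, locked shut, 140 mm in x, 180 mm in y, lid top 92 mm high (lid overhangs 4 mm); origin: centre of its underside; x points to its hinged back. A steel lock plate, 54 by 46 mm, is let into the lid near the front edge and stands 3 mm proud.
- keyhole (a point): axis of the keyhole at the lock plate's top face, 95 mm above the shelf; axes as the chest's (z up). Round hole 12 mm across with two slots for the bits, 7 mm wide, reaching 12.5 mm from the axis along the point's +x and -x. The key goes in upright, its own x along the point's x, either way round, within about 0.1 rad and 1.5 mm. The plate is 11 mm thick.
- keyhole_home (a point): point on the keyhole's axis 26 mm below the plate's top, where the key's tip is when the collar sits on the plate. On the way two pairs of sticky sprung pins, 4 and 8.5 mm down, pinch the shank: about 6 to 15 N to push past, less with a small wiggle about the axis. The plate blocks turning until the tip is 22 mm deep; once turned, the bits are caught below it.
- lock_cam (a joint): angle of the lock's cam, which the bits turn: 0 at rest, growing clockwise seen from above, stop at 1.6 rad. A spring pulls it back to 0 (0.1 N m at rest, 0.2 N m at a quarter turn). The bits have about 0.2 rad of play in the cam, so the key turns about 1.8 rad to reach the stop. The latch is drawn from 1.2 rad on.
- brush: burr brush with a wooden handle and a dark round tuft, 80 mm tall, standing in another slot of the block; origin at the shank's tip. To be left alone.
- tamper: small tamper with a 28 mm wooden ball on a steel shank, 67 mm tall, standing in another slot; origin at the shank's tip. To be left alone.
- cup: hammered copper measuring cup, 66 mm across, 45 mm high, flat handle along +y reaching 101 mm from its axis; origin at the centre of its underside. To be left alone.
- jar: dark smoked glass jar, 80 mm across, 120 mm high; origin at the centre of its underside. To be left alone.
- tin: aluminium spice tin, 48 mm across, 70 mm high; origin at the centre of its underside, standing between chest and block. To be left alone.
- shaker: white ceramic shaker with a steel cap, 44 mm across, 85 mm high; origin at the centre of its underside. To be left alone.
- mortar: fixed rounded soapstone mortar, 132 mm across, 75 mm high, with its pale grey pestle leaning out to 138 mm high; origin at the centre of its underside.
There are look-alikes about, which are no part of the job. What is shaped like the key but blue or orange is not meant. Of the things shaped like the chest, the wooden one is meant.

How it is judged:
By the outcome, as a careful person would: the job done as asked, in the order asked, and still so for the second after the job is handed in, while the arm keeps its last pose, push and grip.
It also fails if it takes over 61 s, if anything falls off the work surface, if the arm or the gripper's body presses on something with over 40 N, if the wrist force passes 120 N, or if a joint passes its speed limit or range.

## Robot

A 6-joint arm with a two-finger parallel gripper is mounted at the origin on the work surface. World frame = base frame: x ahead of the robot, y to its left, z up, the work surface at z = 0. Lengths are in m, angles in rad, forces in N, time in s.
With the tool pointing down it reaches from about 0.275 to 0.875 m from the base axis. Payload 12.5 kg.
Tool frame: the origin (TCP) lies at the very end of the fingers, on their centre line; the grasp point (between the pads) lies 19 mm behind it; z points along the fingers, y is the line along which they close (so a half turn about z gives the same grasp; the last joint's range is limited). The gripper opens to 85 mm and grips with 20 to 120 N. Pads are 22 mm wide; open, the fingers measure 114 mm over their backs; the gripper's body (76 mm by 85 mm) begins 54 mm behind the grasp point. The pads swing forward as they close: fully open they stand 13 mm farther back than shut.
Start: joints at [-1.325, 0.351, 1.652, -0, 1.139, -0.085], TCP at [0.179, -0.52, 0.231] pointing down, gripper open.
Joint ranges: [-2.75, 2.75], [-0.79, 2.1], [0.01, 2.65], [-1.57, 4.71], [0.07, 3.14], [-2.87, 2.87]. Speed limits (rad/s): [2.22, 2.22, 2.79, 3.14, 3.14, 3.14].

## Interface

Orientations are given as a 3x3 rotation matrix whose columns are the frame's x, y, z axes.
In Python, from bench import manip gives the robot as it stands. Calls block until the motion is done:
- manip.move_ptp(position, orientation): joint-space move of the TCP to a pose.
- manip.move_l(position, attitude=None, max_speed=0.15): straight line of the TCP; attitude=None keeps the orientation; max_speed is the mean speed in m/s.
- manip.move_j(angles): joint-space move.
- manip.set_gripper(opening, effort=None): opening from 0.0 (shut) to 1.0 (fully open); effort is the grip in N (None keeps the last); returns when the fingers have stopped.
- manip.dwell(seconds).
- manip.inverse_kinematics(position, orientation): joint angles nearest the present ones, or None.
- manip.grab_frame(name): name is "scene" or "top"; returns (picture, depth): 420x560x3 uint8, red, green, blue; 420x560 float32, m along the optical axis (not along the pixel's ray), 0 where there is no reading.
- manip.get_calibration(name): a dict with "camera_matrix" (3x3 intrinsics, pixels), "R" (3x3) and "t" (3): a world point X has camera coordinates R X + t. Camera axes: x right, y down, z forward; pixel columns grow to the right and rows downward; lengths in m; the calibration is good to about 2 mm. A picture is of the moment at which its call begins. get_calibration takes no time and is no camera call.
A pose or a line that the arm cannot do raises manip.Unreachable and nothing moves.
- manip.sign_off(): hands the job in; it is judged then, once.
Trained networks look in the newest picture that a camera, given by its name, has taken for a name from the list of things; names that differ only in an ending like _2 or _b are one class to them, and where a whole thing is asked for, a point or a joint stands for the part that bears it (a point fixed in the world has none). Each returns a list of dicts, best first, with "confidence" (0 to 1); they miss things now and then, are a little off and sometimes report something else, mostly with a low value. They report only what shows in the picture. A call takes as long as a camera call. They do not tell look-alikes from the thing itself.
- manip.look_for(camera, name): "at" ([x, y, z] in m, in world coordinates, good to about 4 mm: the middle of the surface that is visible of it).
Readings, each from a call of its own:
- manip.current_time(): time.
- manip.current_qpos(): joint angles.
- manip.current_joint_vel(): joint speeds.
- manip.current_joint_torque(): joint torques, N m.
- manip.current_ee_pos(): TCP position.
- manip.current_tcp_rot(): TCP orientation.
- manip.current_force(): force on the tool from outside, world axes, zero at the start.
- manip.current_ft_torque(): the same for the moment, N m.
- manip.current_grip_width(): opening from 0.0 (shut) to 1.0 (fully open).
- manip.current_grip_force(): force on a finger pad.
Only numpy, scipy, OpenCV 4.12 (cv2) and the standard library are available. Lean on these libraries where they do the work, as an engineer would, in place of code of your own. Each camera call takes 0.05 s, during which the arm holds its last target. There are 200 camera calls.

## Working session

There is one attempt and no reset: what is moved stays moved. The work goes in short steps, each a Python script; the robot and the scene stay as the last script left them, time stands still between calls to the robot, and variables do not carry over. Pictures are saved under pics/ and viewed, at most 10 in all, crops included, and the job is handed in when it is done.

```bash
mkdir -p pics
python3 - <<'E'
from bench import manip
import cv2,numpy as np
for n in("scene","top"):
    p,d=manip.grab_frame(n); cv2.imwrite(f"pics/{n}0.png",p[:,:,::-1]); np.save(f"{n}0.npy",d)
    c=manip.get_calibration(n); print(n,c["camera_matrix"].tolist(),(-c["R"].T@c["t"]).round(3),c["R"].round(3).tolist())
    for k in("key","key_bow","block","chest","keyhole","brush","tamper","tin","cup","jar","shaker","mortar"):
        r=manip.look_for(n,k)
        out=[]
        for q in r[:4]:
            x=c["camera_matrix"]@(c["R"]@np.array(q["at"])+c["t"]); out.append((np.round(q["at"],3).tolist(),round(q["confidence"],2),(x[:2]/x[2]).astype(int).tolist()))
        print(k,out)
print(manip.current_time())
E
```

```text
scene [[463.9322500301853, 0.0, 273.74750179510977], [0.0, 463.9322500301853, 202.26641826072608], [0.0, 0.0, 1.0]] [ 1.314 -0.162  0.925] [[0.335, 0.942, -0.008], [0.665, -0.242, -0.707], [-0.668, 0.232, -0.707]]
key [([0.687, -0.189, 0.044], 0.78, [171, 297]), ([0.6, -0.183, 0.077], 0.59, [164, 258]), ([0.503, -0.204, 0.045], 0.45, [151, 239])]
key_bow [([0.686, -0.189, 0.05], 0.77, [170, 295]), ([0.597, -0.183, 0.074], 0.73, [164, 258]), ([0.508, -0.205, 0.048], 0.66, [151, 240])]
block [([0.625, -0.184, 0.049], 0.55, [168, 274])]
chest [([0.552, 0.212, 0.092], 0.86, [314, 199]), ([0.318, 0.314, 0.092], 0.72, [315, 138])]
keyhole [([0.55, 0.211, 0.092], 0.86, [313, 198]), ([0.316, 0.316, 0.09], 0.77, [315, 138])]
brush [([0.598, -0.128, 0.083], 0.44, [187, 249])]
tamper [([0.609, -0.242, 0.082], 0.45, [138, 266])]
tin [([0.538, 0.007, 0.052], 0.96, [236, 225]), ([0.553, 0.209, 0.091], 0.57, [313, 199]), ([0.6, -0.182, 0.072], 0.27, [164, 259])]
cup [([0.405, -0.018, 0.027], 0.83, [214, 200])]
jar [([0.807, 0.122, 0.096], 0.73, [322, 286])]
shaker [([0.758, -0.082, 0.063], 0.73, [2
[... 641 characters left out ...]
0.09], 0.66, [232, 224]), ([0.503, -0.2, 0.054], 0.65, [422, 234])]
block [([0.584, -0.176, 0.049], 0.6, [409, 198])]
chest [([0.517, 0.226, 0.092], 0.88, [231, 224]), ([0.277, 0.321, 0.09], 0.6, [184, 336])]
keyhole [([0.51, 0.224, 0.091], 0.83, [232, 227]), ([0.276, 0.327, 0.093], 0.76, [181, 337])]
brush []
tamper [([0.595, -0.227, 0.085], 0.73, [437, 190])]
tin [([0.522, 0.013, 0.072], 0.73, [328, 223])]
cup [([0.415, -0.014, 0.009], 0.6, [337, 273]), ([0.585, -0.175, 0.05], 0.53, [409, 198])]
jar [([0.765, 0.141, 0.122], 0.87, [271, 110]), ([0.518, 0.524, 0.052], 0.25, [102, 225])]
shaker [([0.736, -0.076, 0.082], 0.66, [367, 130])]
mortar [([0.517, 0.527, 0.051], 0.81, [101, 225])]
1.3
```

View pics/scene0.png

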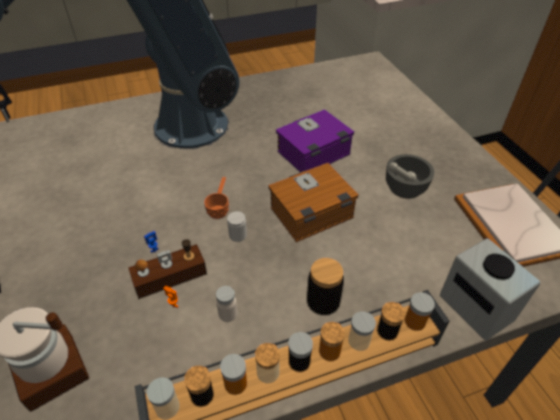

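View pics/top0.png

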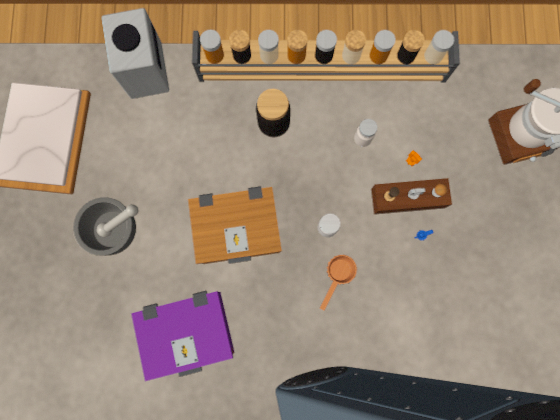

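The scene view shows the steel key in the middle slot of the block (scene 165,258; top ~415,194). Possible confusions are the blue key (scene 151,240; top 424,235) and the orange one (scene 171,297; top 414,157). In the block the brush is at top 391,194 and the tamper at top 439,190. The wooden chest (top 235,225; plate ~237,240) is meant, not the purple one (top 184,336). Next is one close crop, plus fits of the block and the lock plate.

```bash
cat > h.py <<'E'
import numpy as np,cv2
from bench import manip
def ray(n,uv,z):
    "world points on plane z for pixels uv"
    c=manip.get_calibration(n);uv=np.atleast_2d(uv).astype(float)
    d=(np.linalg.inv(c["camera_matrix"])@np.c_[uv,np.ones(len(uv))].T).T@c["R"]
    o=-c["R"].T@c["t"]; return o+d*((z-o[2])/d[:,2])[:,None]
def cloud(n,D):
    c=manip.get_calibration(n);K=c["camera_matrix"];v,u=np.indices(D.shape)
    P=np.stack([(u-K[0,2])/K[0,0]*D,(v-K[1,2])/K[1,1]*D,D],-1); W=(P-c["t"])@c["R"]; W[D==0]=np.nan; return W
def proj(n,X):
    c=manip.get_calibration(n);x=c["camera_matrix"]@(c["R"]@np.array(X)+c["t"]);return x[:2]/x[2]
def rect(P):
    r=cv2.minAreaRect((P[:,:2]*1000).astype(np.float32)); return r
E
python3 - <<'E'
from h import *
D=np.load("top0.npy");I=cv2.imread("pics/top0.png");W=cloud("top",D)
def box(u0,v0,u1,v1):
    m=np.zeros(D.shape,bool);m[v0:v1,u0:u1]=1;return m
z=W[...,2]; 
m=box(365,170,460,220)&(z>.04)&(z<.056); print("block",rect(W[m]),m.sum(),np.median(z[m]))
m=box(370,170,460,215)&(z>.057)
n,l,s,c=cv2.connectedComponentsWithStats(m.astype(np.uint8))
for i in range(1,n): print(s[i],np.nanmean(W[l==i],0).round(4),np.nanmax(W[l==i],0).round(3))
m=box(180,180,290,270)&(z>.083)&(z<.102); print("lid",rect(W[m]),np.median(z[m]))
sat=cv2.cvtColor(I,cv2.COLOR_BGR2HSV)[...,1]
m=box(218,222,256,256)&(sat<90)
v,u=np.nonzero(m); print("plate",rect(ray("top",np.c_[u,v],.095)),m.sum())
S=cv2.imread("pics/scene0.png")
a=cv2.resize(I[170:225,365:460],None,fx=4,fy=4,interpolation=cv2.INTER_CUBIC)
b=cv2.resize(I[215:270,210:270],None,fx=4,fy=4,interpolation=cv2.INTER_CUBIC)
cc=cv2.resize(S[235:290,120:215],None,fx=4,fy=4,interpolation=cv2.INTER_CUBIC)
d=cv2.resize(S[160:215,285:345],None,fx=4,fy=4,interpolation=cv2.INTER_CUBIC)
cv2.imwrite("pics/crop1.png",np.vstack([np.hstack([a,b]),np.hstack([cc,d])]))
E
```

```text
block ((594.8250732421875, -182.0023193359375), (63.249271392822266, 171.50767517089844), 5.409347057342529) 1706 0.04996891180286973
[434 184  13  12 128] [ 0.5982 -0.2339  0.0853] [ 0.612 -0.222  0.094]
[387 187  12  13 101] [ 0.5886 -0.126   0.0964] [ 0.6   -0.116  0.107]
[408 188  17  10  97] [ 0.5935 -0.1807  0.0855] [ 0.6   -0.166  0.098]
[386 192   1   1   1] [ 0.598  -0.12    0.0571] [ 0.598 -0.12   0.057]
[416 196   1   1   1] [ 0.589  -0.1877  0.0576] [ 0.589 -0.188  0.058]
lid ((514.11181640625, 221.69581604003906), (159.10740661621094, 188.14263916015625), 8.902172088623047) 0.09158272553503642
plate ((484.1327209472656, 215.92213439941406), (54.98316955566406, 47.03416442871094), 8.927689552307129) 513
```

View pics/crop1.png

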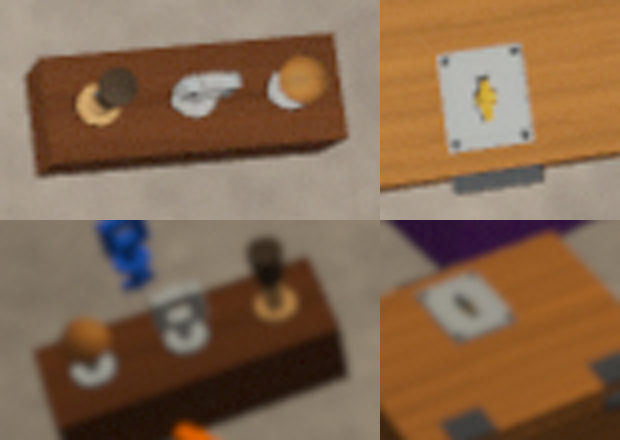

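Crop: the middle tool is the grey steel key with its windowed bow and collar. The tamper ball is to its right, the brush to its left, and the blue key outside the block. The keyhole sits at the plate's centre with its slots along chest x. Next I cross-check the plate with the scene camera and test the wrist range for the turn.

```bash
cat >> h.py <<'E'
def R_down(a,flip=0):
    "tool down, tool y (closing line) at world yaw a"
    a=a+np.pi*flip; y=np.array([np.cos(a),np.sin(a),0]); z=np.array([0,0,-1.]); return np.c_[np.cross(y,z),y,z]
E
python3 - <<'E'
from h import *
S=cv2.imread("pics/scene0.png");I=cv2.imread("pics/top0.png")
sat=cv2.cvtColor(S,cv2.COLOR_BGR2HSV)[...,1]
m=np.zeros(sat.shape,np.uint8);m[168:198,290:326]=(sat[168:198,290:326]<90)
v,u=np.nonzero(m);print("plate scene",rect(ray("scene",np.c_[u,v],.095)),len(u))
# block top & bow from scene camera
W=cloud("scene",np.load("scene0.npy"));z=W[...,2]
m=np.zeros(z.shape,bool);m[238:300,120:215]=1
b=m&(abs(z-.05)<.006); q=W[b]; q=q[(q[:,0]<.66)&(q[:,0]>.53)];print("block scene",rect(q))
n,l,s,c=cv2.connectedComponentsWithStats((m&(z>.058)).astype(np.uint8))
for i in range(1,n):
    if s[i][4]>8: print(s[i],np.nanmean(W[l==i],0).round(4),np.nanmax(W[l==i],0).round(3),np.nanmin(W[l==i],0).round(3))
# hole in top image
hs=cv2.cvtColor(I,cv2.COLOR_BGR2HSV);v,u=np.nonzero((hs[230:250,227:247,1]>90)|(hs[230:250,227:247,2]<110));P=ray("top",np.c_[u+227,v+230],.095);print("hole",rect(P),P.mean(0))
B=np.array([.5945,-.181]);H=np.array([.484,.216])
for f in(0,1):
    for nm,p,zz,a in(("grasp",B,.06,.0944),("ins",H,.15,.156-np.pi/2),("home",H,.105,.156-np.pi/2),("turn",H,.105,.156-np.pi/2-1.75)):
        if nm in("ins","home"): aa=[.156,.156]
        a={"grasp":.0944,"ins":.156,"home":.156,"turn":.156-1.75}[nm]
        q=manip.inverse_kinematics([*p,zz],R_down(a,f)); print(f,nm,None if q is None else np.round(q,2))
E
```

```text
plate scene ((466.4941711425781, 212.2251739501953), (95.3989486694336, 46.82905960083008), 11.67641830444336) 313
block scene ((596.6865234375, -183.09620666503906), (67.37730407714844, 170.12899780273438), 5.428619384765625)
[144 238   5   3  10] [ 0.512  -0.2152  0.0635] [ 0.514 -0.21   0.07 ] [ 0.508 -0.22   0.059]
[181 239  11  18 132] [ 0.5953 -0.1284  0.0902] [ 0.604 -0.118  0.106] [ 0.581 -0.139  0.058]
[157 250  15  15 144] [ 0.5991 -0.1831  0.0818] [ 0.604 -0.168  0.098] [ 0.591 -0.198  0.059]
[135 260  12  13 124] [ 0.6074 -0.2373  0.0837] [ 0.617 -0.225  0.093] [ 0.594 -0.25   0.058]
[163 286  14  11  76] [ 0.6849 -0.1887  0.0668] [ 0.697 -0.176  0.072] [ 0.668 -0.201  0.058]
hole ((484.07110595703125, 207.0171661376953), (39.23527526855469, 26.035995483398438), 1.006544589996338) [0.48441937 0.21358221 0.095     ]
0 grasp [-0.37  0.69  1.58 -0.    0.88 -0.46]
0 ins [ 0.33  0.42  1.78 -0.    0.94  0.18]
0 home [ 0.33  0.48  1.81 -0.    0.85  0.18]
0 turn [ 0.33  0.48  1.81 -0.    0.85  1.93]
1 grasp [-0.37  0.69  1.58 -0.    0.88  2.68]
1 ins None
1 home None
1 turn [ 0.33  0.48  1.81 -0.    0.85 -1.22]
```

Run:
```python
from h import *
B=[.5945,-.1822];a=.0944
manip.set_gripper(.6,80)
manip.move_ptp([*B,.17],R_down(a))
manip.move_l([*B,.060],max_speed=.08)
print(manip.current_ee_pos(),manip.current_force())
manip.set_gripper(0,80)
print("grip",manip.current_grip_width(),manip.current_grip_force(),manip.current_force())
manip.move_l([*B,.125],max_speed=.06)
print(manip.current_grip_width(),manip.current_grip_force(),manip.current_force())
Hs=[.484,.216]
manip.move_l([*B,.2],max_speed=.15)
manip.move_ptp([.484,.216,.20],R_down(1.727))
print(manip.current_qpos(),manip.current_ee_pos(),manip.current_time(),manip.current_grip_width())
for n in("top","scene"):
    p,d=manip.grab_frame(n);cv2.imwrite(f"pics/{n}1.png",p[:,:,::-1]);np.save(f"{n}1.npy",d)
    print(n,manip.look_for(n,"key")[:3],proj(n,[.484,.216,.164]),proj(n,[.484,.216,.095]))
S=cv2.imread("pics/scene1.png");T=cv2.imread("pics/top1.png")
f=lambda x:cv2.resize(x,None,fx=4,fy=4,interpolation=cv2.INTER_CUBIC)
cv2.imwrite("pics/c2.png",np.hstack([f(S[110:220,260:360]),f(T[180:290,190:290])]))
```

```text
[ 0.59479652 -0.18230823  0.06052646] [-0.78922072  0.21196927 -0.05078748]
grip 0.08970467655272645 78.06008007377386 [-0.62968612  0.63302848  3.98793389]
0.09101330336607794 77.97597141936421 [-0.64334596  0.7282108  -0.92187769]
[ 3.30707764e-01  3.50944015e-01  1.73619554e+00 -1.57881680e-04
  1.05451675e+00 -1.39446884e+00] [0.48443398 0.21543948 0.19986108] 9.075 0.09034261839997415
top [{'at': [0.6809, -0.1857, 0.0515], 'confidence': 0.74}, {'at': [0.4985, -0.2029, 0.0577], 'confidence': 0.41}] [232.56242508 235.24491052] [235.85623666 239.04988214]
scene [{'at': [0.6875, -0.1929, 0.0448], 'confidence': 0.75}, {'at': [0.5052, -0.2038, 0.048], 'confidence': 0.73}, {'at': [0.4948, 0.2143, 0.1965], 'confidence': 0.56}] [306.66655625 160.84396513] [305.56427307 180.90143738]
```

View pics/c2.png

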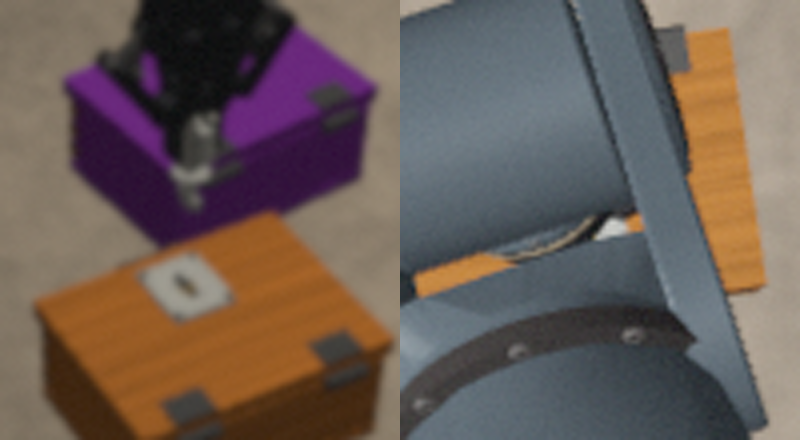

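The scene view shows the key held upright between the fingers, with its tip at about (308,162), roughly over the plate at (306,181). The arm hides the top view. Next is averaged depth on the held key, and the plate again in the same camera.

Run:
```python
from h import *
from scipy.optimize import least_squares
fr=[manip.grab_frame("scene") for _ in range(10)]
D=np.array([f[1] for f in fr]);D[D==0]=np.nan;D=np.nanmedian(D,0)
I=np.mean([f[0] for f in fr],0).astype(np.uint8);cv2.imwrite("pics/avg.png",I[:,:,::-1])
p=manip.current_ee_pos();R=manip.current_tcp_rot()
W=cloud("scene",np.nan_to_num(D));L=(W-p)@R   # tool coords
m=(abs(L[...,0])<.03)&(abs(L[...,1])<.03)&(L[...,2]>-.001)&(L[...,2]<.045)
q=L[m]*1000; q=q[np.argsort(q[:,2])];v,u=np.nonzero(m)
for k in range(0,40,4):
    s=q[(q[:,2]>=k)&(q[:,2]<k+4)]
    if len(s):print(k,len(s),s.mean(0).round(1),s.min(0).round(1),s.max(0).round(1))
hsv=cv2.cvtColor(I,cv2.COLOR_RGB2HSV);
# plate in the same camera: low sat and bright
for src in (I,cv2.imread("pics/scene0.png")[:,:,::-1]):
    h=cv2.cvtColor(np.ascontiguousarray(src),cv2.COLOR_RGB2HSV); mm=np.zeros(h.shape[:2],np.uint8)
    mm[170:195,290:322]=((h[...,1]<80)&(h[...,2]>95))[170:195,290:322]
    n,l,s,c=cv2.connectedComponentsWithStats(mm);i=1+np.argmax(s[1:,4]);v,u=np.nonzero(l==i)
    print("plate",s[i],rect(ray("scene",np.c_[u,v],.095)))
# lid plane check: median z on plate / lid in scene camera
print(np.nanmedian(W[172:190,296:314,2]))
```

```text
0 1 [-5.6 -1.2  2.9] [-5.6 -1.2  2.9] [-5.6 -1.2  2.9]
4 28 [-6.  -3.5  6.2] [-13.4 -11.2   5. ] [6.  7.2 7.8]
8 5 [-6.4 -8.9  9.5] [-10.8 -12.4   8.1] [-0.6 -3.4 11.7]
12 1 [-3.7 -5.2 15.5] [-3.7 -5.2 15.5] [-3.7 -5.2 15.5]
16 1 [-5.6 -3.4 18. ] [-5.6 -3.4 18. ] [-5.6 -3.4 18. ]
20 5 [-4.  -2.2 21.6] [-5.9 -4.6 20.4] [-1.9  0.4 23.3]
24 7 [-3.8 -2.3 24.9] [-11.5  -4.5  24. ] [ 7.3 -0.7 25.8]
28 11 [-4.1 -2.6 29.8] [-11.7  -4.5  28.2] [ 9.7 -0.4 32. ]
32 2 [ 5.1 -3.5 32.3] [ 1.4 -4.3 32. ] [ 8.9 -2.7 32.6]
plate [295 174  23  16 241] ((485.42681884765625, 216.5804901123047), (55.00333023071289, 46.9170036315918), 9.5560941696167)
plate [295 174  23  16 242] ((485.7337646484375, 216.20123291015625), (55.30694580078125, 46.82905960083008), 11.67641830444336)
0.09476017826949881
```

```bash
cat >> h.py <<'E'
def F(): return np.round(np.r_[manip.current_force(),manip.current_ft_torque()],2)
E
python3 - <<'E'
from h import *
x,y=.4847,.2163;R=R_down(np.pi/2+.157)
manip.move_l([x,y,.137],R,max_speed=.06)
f0=F();print("f0",f0,manip.current_ee_pos())
for z in np.arange(.133,.1225,-.0015):
    manip.move_l([x,y,z],R,max_speed=.02); f=F()-f0
    print("depth %.1f"%(131-z*1000),manip.current_ee_pos().round(4),f.round(2))
    if abs(f[2])>9: break
print(manip.current_time())
p,d=manip.grab_frame("scene");cv2.imwrite("pics/s3.png",cv2.resize(p[130:210,260:350,::-1],None,fx=6,fy=6,interpolation=cv2.INTER_CUBIC))
E
```

```text
f0 [-1.2   0.29 -1.56  0.02  0.   -0.04] [0.48494138 0.21637289 0.1373814 ]
depth -2.0 [0.4846 0.2163 0.1329] [ 1.74 -1.24  2.03 -0.05 -0.02  0.03]
depth -0.5 [0.4847 0.2163 0.1314] [ 0.54 -1.83  0.88  0.02  0.02  0.05]
depth 1.0 [0.4847 0.2163 0.1299] [ 1.8  -0.06  1.13 -0.06 -0.03  0.03]
depth 2.5 [0.4846 0.2163 0.1284] [ 1.35 -1.24  1.53  0.    0.01  0.04]
depth 4.0 [0.4848 0.2163 0.127 ] [ 1.59 -0.56  2.08  0.03 -0.12  0.  ]
depth 5.5 [0.4851 0.2165 0.1258] [ 2.19  0.55  3.89  0.24 -0.34  0.1 ]
depth 7.0 [0.4844 0.2162 0.1238] [0.94 0.89 2.62 0.19 0.13 0.  ]
depth 8.5 [0.4853 0.2164 0.1226] [ 7.03  0.12 -1.2   0.11 -1.08  0.07]
13.075
```

View pics/s3.png

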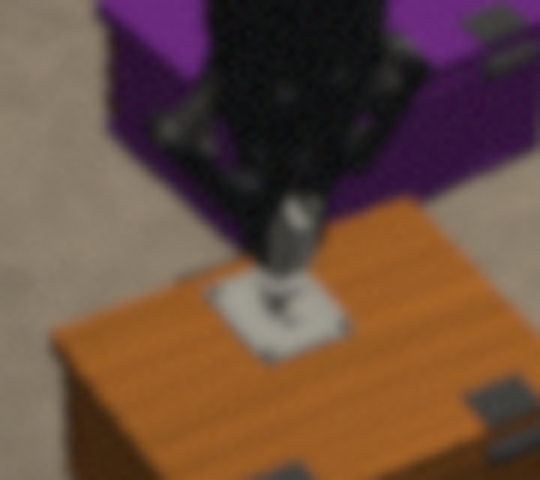

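Run:
```python
from h import *
manip.dwell(.3);f=np.mean([F() for _ in range(5)],0);p=manip.current_ee_pos();print(p.round(4),f.round(2),manip.current_grip_width())
R=manip.current_tcp_rot();print("tilt",R[:,2].round(4))
for dz,n in((.029,"collar if unslipped"),):
    for s in(0,5,10): print(n,s,((proj("scene",[p[0],p[1],p[2]-.036+dz+s/1000])-[260,130])*6).round(0))
print("plate centre",((proj("scene",[.4856,.2164,.095])-[260,130])*6).round())
fr=[manip.grab_frame("scene") for _ in range(8)]
D=np.array([q[1] for q in fr]);D[D==0]=np.nan;D=np.nanmedian(D,0)
L=(cloud("scene",np.nan_to_num(D))-p)@R
m=(abs(L[...,0])<.03)&(abs(L[...,1])<.03)&(L[...,2]>-.001)&(L[...,2]<.026)
q=L[m]*1000
for k in range(0,26,2):
    s=q[(q[:,2]>=k)&(q[:,2]<k+2)]
    if len(s):print(k,len(s),s.mean(0).round(1),s.min(0).round(1),s.max(0).round(1))
```

```text
[0.4857 0.2164 0.1226] [ 6.71  0.37 -2.59  0.18 -1.38  0.05] 0.09000367987320179
tilt [ 2.5e-03  5.0e-04 -1.0e+00]
collar if unslipped 0 [278. 273.]
collar if unslipped 5 [278. 264.]
collar if unslipped 10 [279. 255.]
plate centre [276. 307.]
2 1 [-5.9 -1.6  3.6] [-5.9 -1.6  3.6] [-5.9 -1.6  3.6]
4 8 [-5.8 -4.9  5.3] [-10.6 -11.7   4.8] [5.3 4.  5.8]
6 15 [-7.  -3.4  6.8] [-13.8 -10.9   6.1] [3.7 7.1 7.6]
8 6 [-6.5 -6.3  9.2] [-12.7 -11.6   8.1] [2.9 3.9 9.8]
18 3 [-3.9 -2.8 18.7] [-5.8 -4.8 18.1] [-2.4 -0.8 19. ]
20 2 [-5.8 -2.2 21. ] [-6.8 -3.1 20.6] [-4.8 -1.3 21.4]
22 1 [-2.5 -4.8 22.4] [-2.5 -4.8 22.4] [-2.5 -4.8 22.4]
24 8 [-13.2  -6.5  25.5] [-27.3 -21.1  24.5] [-2.6 -0.5 26. ]
```

The key is in the hole unslipped, with its tip 8.4 mm down, leaning on the front wall at about 7 N. I'll shift 1 mm back and continue with a small wiggle.

Run:
```python
from h import *
f0=np.array([-1.2,.29,-1.56,.02,0,-.04]);x,y=.4857,.2164;a=np.pi/2+.157
manip.move_l([x,y,.1225],R_down(a),max_speed=.02);print((F()-f0).round(1))
s=1
for z in np.arange(.121,.1035,-.0015):
    manip.move_l([x,y,z],R_down(a+.04*s),max_speed=.02); s=-s
    f=F()-f0;p=manip.current_ee_pos()
    print("depth %.1f act %.1f"%(131-z*1000,131-p[2]*1000),((p[:2]-[x,y])*1e3).round(1),f.round(1))
    if np.linalg.norm(f[:3])>30: break
    x+=np.clip(.5*(p[0]-x),-.0003,.0003);y+=np.clip(.5*(p[1]-y),-.0003,.0003)
manip.move_l([x,y,z],R_down(a),max_speed=.02)
print(x,y,F()-f0,manip.current_ee_pos(),manip.current_grip_width(),manip.current_time())
```

```text
[ 6.   0.6 -1.2  0.1 -0.9  0. ]
depth 10.0 act 9.7 [0.5 0.3] [ 6.2  1.   3.4  0.4 -1.   0. ]
depth 11.5 act 11.1 [0.3 0.1] [ 5.5  0.2  6.7  0.1 -0.8  0. ]
depth 13.0 act 12.6 [0.2 0.1] [ 4.5  1.8  5.6  0.3 -0.7  0.1]
depth 14.5 act 13.9 [0.3 0. ] [ 4.1  0.2  9.9 -0.1 -0.6 -0. ]
depth 16.0 act 15.6 [0.2 0.1] [ 3.5  2.3  6.3  0.2 -0.6  0. ]
depth 17.5 act 17.3 [-0. -0.] [ 4.4  0.1  5.3  0.  -0.6  0. ]
depth 19.0 act 18.8 [0.2 0. ] [ 5.3  0.8  4.4  0.1 -0.8  0.1]
depth 20.5 act 20.7 [-0. -0.] [ 7.   0.8  0.3  0.2 -1.   0.1]
depth 22.0 act 22.1 [0.4 0. ] [ 8.6  0.5 -0.6  0.1 -1.4  0.1]
depth 23.5 act 23.5 [0.4 0.1] [ 7.4  2.   2.4  0.3 -1.2  0. ]
depth 25.0 act 24.8 [ 0.3 -0. ] [ 5.2  0.   6.  -0.  -0.9  0.1]
depth 26.5 act 25.8 [0.3 0.1] [ 3.1 -0.1 13.6 -0.1 -0.4 -0.1]
0.48724723852572366 0.21685089989062006 [ 2.86 -1.37 13.54 -0.18 -0.28  0.02] [0.48746874 0.21688823 0.10523363] 0.09099196560571558 17.325
```

Run:
```python
from h import *
f0=np.array([-1.2,.29,-1.56,.02,0,-.04]);z=.104;a=np.pi/2+.157;k=np.array([-.0007,-.0002,0])
x,y=.48725,.21685
manip.move_l([x,y,z],R_down(a),max_speed=.02);print("press",(F()-f0).round(1),131-1e3*manip.current_ee_pos()[2])
C=np.array([x,y,0])+R_down(a)@k
for t in np.arange(.12,1.69,.12):
    R=R_down(a-t);P=C-R@k;P[2]=z
    manip.move_l(P,R,max_speed=.02)
    f=F()-f0;p=manip.current_ee_pos();Ra=manip.current_tcp_rot()
    print("t %.2f act %.3f z %.1f"%(t,a-np.arctan2(Ra[1,1],Ra[0,1]),131-p[2]*1e3),((p-P)[:2]*1e3).round(1),f.round(2))
    if np.linalg.norm(f[:3])>45 or abs(f[5])>1.5: print("stop");break
    C[:2]+=np.clip(.5*(p-P)[:2],-.0003,.0003)
print(C,t,manip.current_grip_width(),manip.current_grip_force(),manip.current_time())
p,d=manip.grab_frame("scene");cv2.imwrite("pics/s4.png",cv2.resize(p[130:210,260:350,::-1],None,fx=6,fy=6,interpolation=cv2.INTER_CUBIC))
```

```text
press [ 1.1 -2.7 20.9 -0.3  0.2 -0. ] 25.830319928863105
t 0.12 act 0.120 z 25.8 [0.2 0.1] [ 0.81 -1.64 20.6  -0.25  0.16 -0.07]
t 0.24 act 0.240 z 25.8 [0.2 0. ] [ 0.42 -2.44 20.32 -0.42  0.16  0.  ]
t 0.36 act 0.360 z 25.8 [ 0.1 -0. ] [ 0.63 -2.98 21.57 -0.55  0.27  0.03]
t 0.48 act 0.480 z 25.8 [ 0.1 -0.1] [ 0.26 -3.05 21.65 -0.68  0.32  0.07]
t 0.60 act 0.600 z 25.8 [-0.2 -0.2] [-2.03 -3.94 23.1  -0.79  0.57  0.05]
t 0.72 act 0.720 z 25.8 [-0.1 -0.3] [-0.32 -3.18 22.66 -0.9   0.46  0.17]
t 0.84 act 0.840 z 25.8 [-0.5 -0.5] [-3.44 -6.17 26.12 -1.22  0.91  0.07]
t 0.96 act 0.960 z 25.8 [-0.3 -0.3] [-0.46 -3.84 23.1  -0.97  0.61  0.16]
t 1.08 act 1.079 z 25.8 [-0.  -0.1] [-0.75 -2.6  22.11 -0.84  0.55  0.25]
t 1.20 act 1.200 z 25.8 [-0.7 -0.6] [-4.5  -7.24 25.05 -1.35  0.98  0.23]
t 1.32 act 1.320 z 25.8 [-0.8 -0.5] [-4.69 -4.91 25.53 -0.98  1.19  0.15]
t 1.44 act 1.440 z 25.8 [-0.8 -0.3] [-4.97 -3.95 26.37 -0.77  1.22  0.14]
t 1.56 act 1.560 z 25.8 [-0.4 -0. ] [-2.8  -1.87 23.6  -0.52  0.94  0.14]
t 1.68 act 1.680 z 25.8 [-0.8 -0.2] [-3.81 -2.38 25.39 -0.62  1.13  0.19]
[0.48630021 0.21517818 0.        ] 1.6800000000000002 0.08994997042506465 81.9144381210208 21.3083
```

View pics/s4.png

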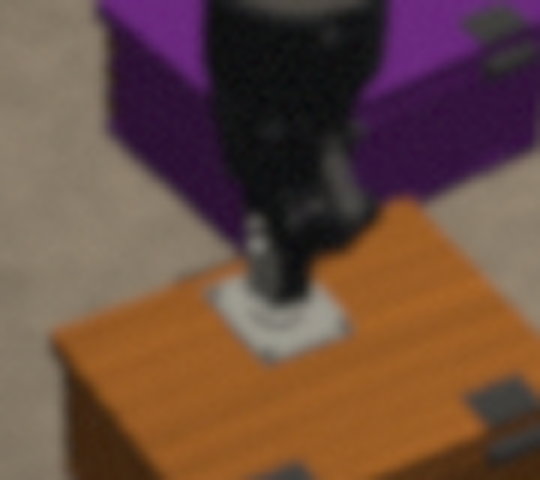

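The view shows the collar flat on the lock plate (275,310), with the key turned and gripped. The moment has risen to about 0.2 N m, as the cam spring should give. A short steadiness check, then hand in.

Run:
```python
from h import *
manip.dwell(.5);f=np.mean([F() for _ in range(20)],0)-[-1.2,.29,-1.56,.02,0,-.04]
print(f.round(2),manip.current_ee_pos().round(4),manip.current_grip_width(),manip.current_grip_force())
if f[5]>.1: print(manip.sign_off())
```

```text
[-5.38 -2.9  25.69 -0.62  1.2   0.15] [0.486  0.2158 0.1052] 0.08927148027406095 81.91426578909159
the job is handed in; nothing more can be done
None
```

The job is handed in: the steel key's collar sits on the wooden chest's lock plate, and the key is turned about 1.68 rad clockwise and still gripped; the latch should be drawn, judging by the turn and the spring torque, as I couldn't read the cam angle directly.

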